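Push the ripe white cheese out with the spring-return slide

ROBOT

A 6-joint arm with a two-finger parallel gripper is mounted at the origin on the work surface. World frame = base frame: x ahead of the robot, y to its left, z up, the work surface at z = 0. Lengths are in m, angles in rad, forces in N, time in s.
With the tool pointing down it reaches from about 0.3 to 0.775 m from the base axis. Payload 14.6 kg.
Tool frame: the origin (TCP) lies midway between the tips of the shut fingers; the grasp point (between the pads) lies 19 mm behind it (ctrl.tcp_to_grasp is the z of the grasp point in the tool frame, in m); z points along the fingers, y is the line along which they close (so a half turn about z gives the same grasp; the last joint's range is limited). The gripper opens to 94 mm and grips with 3 to 60 N. Pads are 16 mm wide; open, the fingers measure 119 mm over their backs; the gripper's body (75 mm by 177 mm) begins 78 mm behind the grasp point.
Start: joints at [1.169, 0.3, 1.521, -0, 1.321, -0.067], TCP at [0.181, 0.519, 0.175] pointing down, gripper open.
Joint ranges: [-3.03, 3.03], [-0.79, 2.21], [0.23, 2.52], [-1.04, 4.18], [0, 3.07], [-2.55, 2.55]. Speed limits (rad/s): [2.22, 2.22, 2.57, 3.14, 3.14, 3.14].

INTERFACE

Orientations are given as [roll, pitch, yaw] about the fixed x, y, z axes, in that order (R = Rz(yaw) Ry(pitch) Rx(roll)).
In Python, from station import monitor, camera, ctrl gives the robot as it stands.
- The arm moves only by the tool apply_moves, never from a script. Its argument "plan" is one flat list of numbers, 4 for each row, row after row: the shift along the tool's x, y, z in mm, then the turn about the tool's z in rad. In form: [dx, dy, dz, spin, dx, dy, dz, spin, ...]. A call has 1 to 20 rows; each row shifts and turns the commanded pose from where the row before left it, along the tool's axes as they then stand; what a row does not reach is not made up. A row lasts 1/10 s, in which the tool goes at most 50 mm and 8.59 degrees, less where a joint would pass 70% of its speed; a pose out of reach is approached as far as the arm can. A call is refused whole if a number of a shift passes 50 or a number of a turn 0.15, either way. A call with a gripper value outside its range is refused whole. "hand" is the gripper command: -1 is shut, 1 is fully open, values between are in proportion, set as the call begins (left out, the last holds). The fingers move at their own pace and stop on an object; "squeeze" is the grip in N (left out, the last holds). Time passes only in rows, so rows that do not move let the fingers close. It gives the time, the measured TCP pose, the force, the opening and the grip force at its end, in the units of the state.
- monitor.get_obs(): the state, without advancing time (a new reading comes with each control period).
- camera(name): name is "side" or "top"; returns a dict with "image" (400x640x3 uint8, red, green, blue), "range_z" (400x640 float32, m along the optical axis (not along the pixel's ray), 0 where there is no reading), "mtx" (3x3 intrinsics, pixels), "distortion" ([k1, k2, p1, p2, k3] as OpenCV has them; the pictures are not rectified), "rvec" (rotation vector, rad) and "tvec" (3), from world to camera coordinates, as OpenCV has them. Camera axes: x right, y down, z forward; pixel columns grow to the right and rows downward; lengths in m; the calibration is good to about 2 mm. A picture is of the moment at which its call begins.
- ctrl.hand_in(): hands the job in; it is judged then, once.
The state is a dict: "time_s": time; "qpos": joint angles; "joint_vel": joint speeds; "tau": joint torques, N m; "ee_pos": TCP position; "eef_rot": TCP orientation; "force": force on the tool from outside, world axes, zero at the start; "moment": the same for the moment, N m; "grip_width": finger opening in m; "grip_force": force on a finger pad.
Only numpy, scipy, OpenCV 4.12 (cv2) and the standard library are available. Lean on these libraries where they do the work, as an engineer would, in place of code of your own. Each camera call takes 0.05 s, during which the arm holds its last target. There are 200 camera calls.

TASK

Two identical push-out beds stand on the steel table, one holding a ripe white cheese, the other an unripe beige one. Move out the white cheese without touching it: slide the green handle behind it all the way to its end stop, so that the cheese goes onto the blue pad, then let go and let the handle spring back home by itself. Leave the beige cheese where it is.

Things in the scene. Friction and masses are not known exactly. Their poses are not given: they have to be found in the camera images.
- white_slide (a joint): slide of the bed holding the white cheese, m: 0 = home (start), 0.090 = end stop. Spring: 2 N at home to 6.5 N at the end, plus a damper of 15 N per m/s; let go, it runs home in about 0.5 s, leaving the cheese behind. The push plate's face is 30 mm ahead of the handle's centre.
- white_handle (a point): centre of the green handle of the white cheese's bed; moves with the slide. Upright block 30 mm (its x) x 24 mm (its y) x 50 mm high, from 65 to 115 mm above the table, on a thinner post. x is level, the push direction towards cheese and blue pad, roughly away from the robot; z up. Home, the blue pad lies 116 to 218 mm ahead of it, then a 12 mm lip.
- white_cheese: ripe white cheese, disc 80 mm across, 35 mm high, about 0.18 kg; origin at the centre of its underside, 15 mm above the table on the bed. Starts 70 to 76 mm ahead of the home handle's centre between guide rails 29 mm high; a full stroke brings it to 160 mm ahead. Its top, at 50 mm, is the highest thing on the bed but the slide.
- beige_cheese: unripe beige cheese of the same size on the other, identical bed; origin at the centre of its underside. To be left alone. The beds (275 x 116 mm, from 50 mm behind the home handle to 225 mm ahead) are fixed to the table and stand side by side in either order, the handles 0.28 m or more apart.
Mind the look-alikes: they are no part of the job. Leave any pink or purple look-alike of the white_cheese alone.

How it is judged:
By the outcome, as a careful person would: the job done as asked, in the order asked, and still so for the second after the job is handed in, with the robot touching nothing.
It also fails if it takes over 30 s, if anything falls off the work surface, if the arm or the gripper's body presses on something with over 40 N, if the wrist force passes 120 N, or if a joint passes its speed limit or range.

## Working session

There is one attempt and no reset: what is moved stays moved. The work goes in short steps, Python scripts to look and compute and a tool call to move; the robot and the scene stay as the last step left them, time stands still between calls to the robot, and variables do not carry over. Pictures are saved under pics/ and viewed, at most 10 in all, crops included, and the job is handed in when it is done.

Besides the shell and the picture viewer there is one more tool, called after "Request:" as name(argument=value, ...) on one line, values as JSON. apply_moves: Moves the arm, as the interface text tells. Its arguments: {"type":"object","properties":{"plan":{"type":"array","items":{"type":"number"}},"hand":{"type":"number"},"squeeze":{"type":"number"}},"required":["plan"]}

```bash
mkdir -p pics; ls; cat > h.py <<'E'
import numpy as np, cv2
from station import monitor, camera, ctrl
def ray(c,uv):
    R,_=cv2.Rodrigues(np.array(c["rvec"],float)); t=np.array(c["tvec"],float).reshape(3)
    p=cv2.undistortPoints(np.array(uv,np.float64).reshape(-1,1,2),np.array(c["mtx"]),np.array(c["distortion"])).reshape(-1,2)
    d=np.c_[p,np.ones(len(p))]@R
    return -R.T@t,d
def onplane(c,uv,z):
    o,d=ray(c,uv); return o+d*((z-o[2])/d[:,2])[:,None]
def bydepth(c,uv):
    o,d=ray(c,uv); uv=np.array(uv).reshape(-1,2).astype(int)
    return o+d*c["range_z"][uv[:,1],uv[:,0]][:,None]
def save(c,n): cv2.imwrite("pics/"+n+".png",c["image"][:,:,::-1])
E
python3 - <<'E'
from h import *
for n in("top","side"):
    c=camera(n); save(c,n+"0"); np.savez(n+"0.npz",**c)
print(monitor.get_obs())
E
```

```text
pics
{'time_s': 0.1, 'qpos': array([ 1.16939310e+00,  3.00394923e-01,  1.52150973e+00, -3.09930898e-05,
        1.32067452e+00, -6.65984771e-02]), 'joint_vel': array([ 0.00052202, -0.00041491, -0.00212631, -0.00029889, -0.00087199,
       -0.00012484]), 'tau': array([ 1.88932463e-03, -5.32643294e+01, -3.53286302e+01,  7.09795696e-02,
        2.35811033e-02, -5.70783664e-05]), 'ee_pos': array([0.18063208, 0.51922152, 0.17455831]), 'eef_rot': array([-3.14060632e+00, -3.56979010e-05,  2.80679557e+00]), 'force': array([-0.01939116,  0.79413028, -0.22250164]), 'moment': array([0.02099121, 0.00138563, 0.02053416]), 'grip_force': 0.0, 'grip_width': 0.09395793259970471}
```

View pics/top0.png

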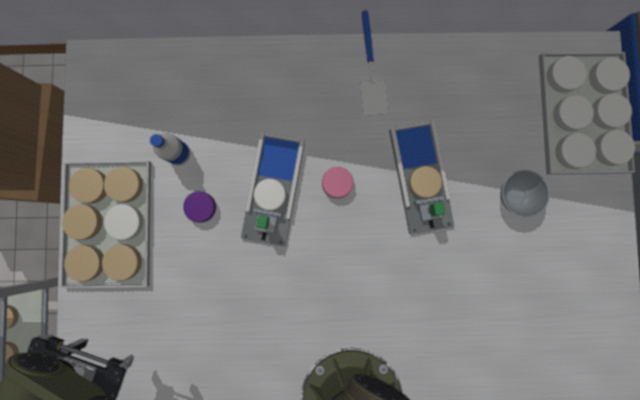

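View pics/side0.png

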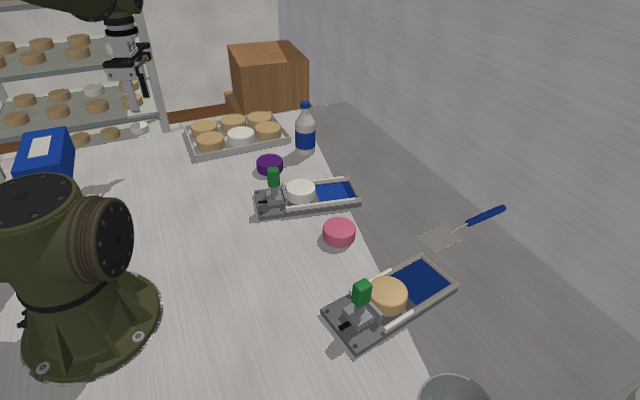

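Candidates in the top view:
- White cheese on the left bed, (270,193), with its green handle at (262,222). This fits the description, so I choose it.
- Beige cheese on the right bed, (426,182), with its handle at (437,208).
- Pink (338,182) and purple (200,207) look-alikes.
- White discs in the trays, (122,222) and around (590,110).

In the side view the white bed's handle is at (273,177) and the beige bed's at (362,293).

```bash
python3 - <<'E'
from h import *
T=dict(np.load("top0.npz")); S=dict(np.load("side0.npz"))
def blobs(c,f,mn=40):
    h=cv2.cvtColor(c["image"],cv2.COLOR_RGB2HSV).astype(int); m=f(h[...,0],h[...,1],h[...,2]).astype(np.uint8)
    n,l,s,ce=cv2.connectedComponentsWithStats(m)
    return [(ce[i].round(1),s[i],l==i) for i in range(1,n) if s[i][4]>=mn]
g=lambda h,s,v:(h>45)&(h<85)&(s>90)
for nm,c in(("T",T),("S",S)):
    for ce,s,m in blobs(c,g,20):
        ys,xs=np.nonzero(m); P=bydepth(c,np.c_[xs,ys]); top=P[:,2]>np.percentile(P[:,2],90)-.006
        print(nm,"green",ce,s,"z",P[:,2].min().round(3),P[:,2].max().round(3),"onplane.115",onplane(c,ce,.115).round(4),"topdepth",P[top].mean(0).round(4),"min",P.min(0).round(3),"max",P.max(0).round(3))
w=lambda h,s,v:(s<40)&(v>185)
# white cheese: depth-based points at z 0.05 near (270,193)
yy,xx=np.mgrid[170:250,235:310]; P=bydepth(T,np.c_[xx.ravel(),yy.ravel()])
m=(abs(P[:,2]-.05)<.006).reshape(xx.shape).astype(np.uint8)
n,l,s,ce=cv2.connectedComponentsWithStats(m); i=l[193-170,270-235]
ys,xs=np.nonzero(l==i);(u,v),r=cv2.minEnclosingCircle(np.c_[xs,ys].astype(np.float32)); print("cheese",u+235,v+170,r,s[i],onplane(T,[u+235,v+170],.05))
for ce,s,m in blobs(T,lambda h,s,v:(h>100)&(h<125)&(s>130),200):
    ct=max(cv2.findContours(m.astype(np.uint8),0,2)[0],key=cv2.contourArea); b=cv2.boxPoints(cv2.minAreaRect(ct))
    print("blue",ce,s[4],onplane(T,ce,.015).round(3),onplane(T,b,.015)[:,:2].round(3).tolist())
im=T["image"][110:260,220:330]; a=cv2.resize(im,None,fx=3.6,fy=3.6,interpolation=cv2.INTER_CUBIC)
im=S["image"][140:230,240:370]; b=cv2.resize(im,None,fx=3,fy=3,interpolation=cv2.INTER_CUBIC)
o=np.zeros((540,790,3),np.uint8); o[:a.shape[0],:a.shape[1]]=a; o[:b.shape[0],400:400+b.shape[1]]=b
cv2.imwrite("pics/crop1.png",o[:,:,::-1])
E
```

```text
T green [437.  208.6] [430 202  15  13 153] z 0.078 1.127 onplane.115 [[ 0.4697 -0.2     0.115 ]] topdepth [ 0.4699 -0.201   0.1235] min [ 0.419 -0.218  0.078] max [0.485 0.09  1.127]
T green [262.2 221.6] [257 216  11  12 116] z 0.103 0.119 onplane.115 [[0.4462 0.2054 0.115 ]] topdepth [0.4465 0.2059 0.1144] min [0.434 0.194 0.103] max [0.459 0.218 0.119]
S green [273.  176.6] [267 167  13  21 231] z 0.065 0.641 onplane.115 [[0.4346 0.1734 0.115 ]] topdepth [0.4399 0.1926 0.1215] min [ 0.207 -0.568  0.065] max [0.458 0.217 0.641]
S green [361.3 292.6] [351 278  21  30 452] z 0.07 0.641 onplane.115 [[ 0.4577 -0.2214  0.115 ]] topdepth [ 0.4604 -0.2175  0.1282] min [ 0.207 -0.568  0.07 ] max [ 0.484 -0.194  0.641]
cheese 270.6165657043457 198.14417266845703 19.322254180908203 [ 19   9  32  38 814] [[0.50553424 0.19157044 0.05      ]]
blue [367.1  34.9] 239 [[ 0.937 -0.063  0.015]] [[1.002, -0.051], [1.004, -0.065], [0.869, -0.074], [0.867, -0.061]]
blue [631.7  67.5] 1345 [[ 0.84  -0.764  0.015]] [[0.983, -0.714], [0.989, -0.784], [0.649, -0.785], [0.644, -0.717]]
blue [416.1 146.7] 1247 [[ 0.635 -0.181  0.015]] [[0.677, -0.131], [0.693, -0.216], [0.594, -0.231], [0.578, -0.147]]
blue [277.8 158.6] 1288 [[0.61  0.176 0.015]] [[0.57, 0.228], [0.667, 0.21], [0.65, 0.124], [0.553, 0.142]]
```

View pics/crop1.png

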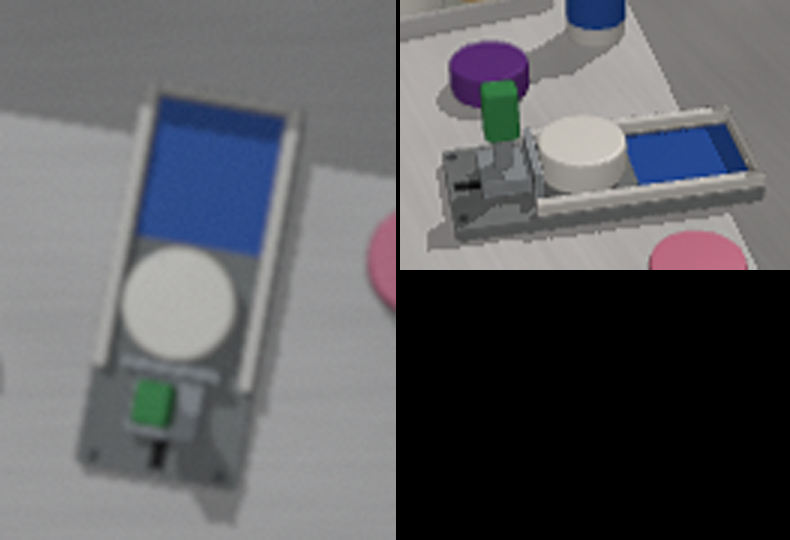

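The crop confirms the choice: the white disc sits at about (178,303) in the crop, with the green handle right behind it at (152,403) and the empty blue pad ahead. The handle is at about (0.4465, 0.206). The pad centre lies 166 mm ahead of it, where 167 mm is expected, and the push heading is about -0.183 rad. I'll line the tool up above the handle.

Request:
apply_moves(plan=[0,0,0,-0.15,-20,-16.2,0,0,-20,-16.2,0,0,-20,-16.2,0,0,-20,-16.2,0,0,-20,-16.2,0,0,-20,-16.2,0,0,-20,-16.2,0,0,-20,-16.2,0,0,-20,-16.2,0,0,-20,-16.2,0,0,-20,-16.2,0,0,-20,-16.2,0,0,-20,-16.2,0,0,-20,-16.2,0,0,-20,-16.2,0,0,-19,-16,0,0,0,0,0,0,0,0,0,0], hand=1, squeeze=25)

```text
time_s: 2.0
ee_pos: [0.4465, 0.2062, 0.1747]
eef_rot: [-3.141, -0.001, 2.956]
force: [0.2, -0.0, 0.8]
grip_width: 0.0941
grip_force: 0.0
```

Request:
apply_moves(plan=[0,0,14,0,0,0,14,0,0,0,14,0,0,0,14,0,0,0,14,0,0,0,14,0,0,0,14,0,0,0,0,0,0,0,0,0])

```text
time_s: 2.9
ee_pos: [0.4464, 0.2068, 0.0774]
eef_rot: [-3.142, -0.0, 2.958]
force: [0.3, 0.0, 1.4]
grip_width: 0.0938
grip_force: 0.0
```

```bash
python3 - <<'E'
from h import *
c=camera("side"); save(c,"side1"); im=c["image"][70:240,200:400]; cv2.imwrite("pics/crop2.png",cv2.resize(im,None,fx=3.5,fy=3.5,interpolation=cv2.INTER_CUBIC)[:,:,::-1])
print(monitor.get_obs()["force"])
E
```

```text
[-0.4556867   0.49532318 -0.0474764 ]
```

View pics/crop2.png

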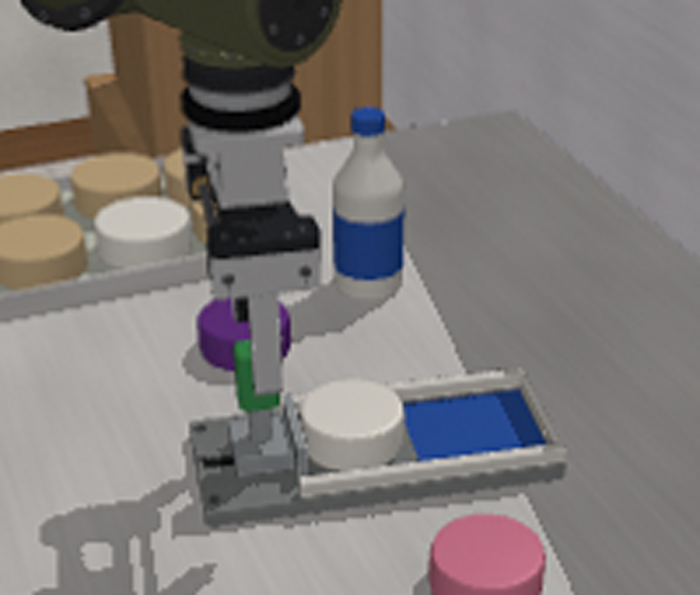

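The fingers straddle the green handle, with the near finger at (265,340) in the crop just in front of the green block. Nothing else is touched, so I close on it.

Request:
apply_moves(plan=[0,0,0,0,0,0,0,0,0,0,0,0,0,0,0,0,0,0,0,0,0,0,0,0,0,0,0,0,0,0,0,0], hand=-1, squeeze=30)

```text
time_s: 3.75
ee_pos: [0.4467, 0.2062, 0.077]
eef_rot: [-3.142, -0.0, 2.957]
force: [0.6, 0.5, -0.2]
grip_width: 0.0333
grip_force: 0.0
```

Request:
apply_moves(plan=[0,0,0,0,0,0,0,0,0,0,0,0,0,0,0,0])

```text
time_s: 4.15
ee_pos: [0.447, 0.208, 0.0771]
eef_rot: [3.138, 0.001, 2.957]
force: [3.8, 14.6, -5.3]
grip_width: 0.0237
grip_force: 30.0
```

Gripped at 24 mm, as expected. The handle pulls the tool about 2 mm to +y, so I'll shift there to relieve it and start the push.

Request:
apply_moves(plan=[0,1,0,0,0,1,0,0,0,0,0,0,-3,0,0,0,-5,0,0,0,-6,0,0,0,-6,0,0,0,0,0,0,0,0,0,0,0])

```text
time_s: 5.05
ee_pos: [0.4668, 0.2043, 0.0771]
eef_rot: [-3.141, 0.0, 2.957]
force: [-2.6, -3.6, 4.7]
grip_width: 0.0237
grip_force: 30.0
```

Request:
apply_moves(plan=[-4,0,0,0,-6,0,0,0,-6,0,0,0,-6,0,0,0,-6,0,0,0,-6,0,0,0,-6,0,0,0,-6,0,0,0,-6,0,0,0,-5,0,0,0,-4,0,0,0,0,0,0,0,0,0,0,0])

```text
time_s: 6.35
ee_pos: [0.5262, 0.1926, 0.077]
eef_rot: [-3.14, -0.001, 2.957]
force: [-6.9, -6.5, 6.4]
grip_width: 0.0237
grip_force: 30.0
```

Request:
apply_moves(plan=[-3,-0.5,0,0,-3,0,0,0,-2,0,0,0,-1,0,0,0,-1,0,0,0,0,0,0,0,0,0,0,0])

```text
time_s: 7.05
ee_pos: [0.5355, 0.1907, 0.077]
eef_rot: [-3.141, -0.002, 2.957]
force: [-9.7, -3.4, 8.1]
grip_width: 0.0237
grip_force: 30.0
```

Request:
apply_moves(plan=[-1,0,0,0,-1,0,0,0,-1,0,0,0,0,0,0,0,0,0,0,0])

```text
time_s: 7.55
ee_pos: [0.5359, 0.1906, 0.077]
eef_rot: [-3.139, -0.008, 2.957]
force: [-28.0, -1.3, 18.6]
grip_width: 0.0232
grip_force: 30.1
```

The tool stopped and the force jumped to 28 N, so the slide is at its end stop. Now I let go.

Request:
apply_moves(plan=[0,0,0,0,0,0,0,0,0,0,0,0,0,0,0,0,0,0,0,0,0,0,0,0,0,0,0,0,0,0,0,0,0,0,0,0,0,0,0,0,0,0,0,0,0,0,0,0], hand=1)

```text
time_s: 8.75
ee_pos: [0.5394, 0.1904, 0.077]
eef_rot: [-3.142, -0.0, 2.957]
force: [0.2, -0.1, -0.5]
grip_width: 0.094
grip_force: 0.0
```

Request:
apply_moves(plan=[0,0,-8,0,0,0,-14,0,0,0,-20,0,0,0,-20,0,0,0,-20,0,0,0,-20,0,25,25,-10,0,25,25,0,0,25,25,0,0,25,25,0,0,25,25,0,0,25,25,0,0,0,0,0,0,0,0,0,0])

```text
time_s: 10.15
ee_pos: [0.4193, 0.3658, 0.1901]
eef_rot: [3.141, 0.001, 2.958]
force: [0.0, -0.4, -0.2]
grip_width: 0.0942
grip_force: 0.0
```

```bash
python3 - <<'E'
from h import *
T=camera("top"); S=camera("side")
h=cv2.cvtColor(T["image"],cv2.COLOR_RGB2HSV).astype(int); m=((h[...,0]>45)&(h[...,0]<85)&(h[...,1]>90)).astype(np.uint8)
n,l,s,ce=cv2.connectedComponentsWithStats(m)
for i in range(1,n):
    if s[i][4]>20: print("green",ce[i],s[i][4],onplane(T,ce[i],.115))
yy,xx=np.mgrid[120:215,235:310]; P=bydepth(T,np.c_[xx.ravel(),yy.ravel()])
w=((h[120:215,235:310,1]<40)&(h[120:215,235:310,2]>150)&(abs(P[:,2]-.05)<.008).reshape(xx.shape)).astype(np.uint8)
n,l,s,ce=cv2.connectedComponentsWithStats(w); i=1+np.argmax(s[1:,4])
u=ce[i]+[235,120]; p=onplane(T,u,.05)[0]; d=np.array([.983,-.182]); q=p[:2]-[.4465,.206]
print("cheese",u,s[i],p,"ahead",q@d,"lat",q@[.182,.983])
print(monitor.get_obs()["time_s"],monitor.get_obs()["force"])
a=cv2.resize(T["image"][90:260,220:480],None,fx=1.5,fy=1.5); b=cv2.resize(S["image"][60:260,200:480],None,fx=1.4,fy=1.4)
o=np.zeros((560,400,3),np.uint8); o[:a.shape[0],:a.shape[1]]=a; o[270:270+b.shape[0],:b.shape[1]]=b
cv2.imwrite("pics/end.png",o[:,:,::-1])
E
```

```text
green [436.97402597 208.62337662] 154 [[ 0.46968765 -0.19991883  0.115     ]]
green [262.1637931 221.5862069] 116 [[0.44628065 0.20543724 0.115     ]]
cheese [276.95251018 159.38941655] [ 27  25  31  30 737] [0.60203133 0.17501071 0.05      ] ahead 0.15852734558550116 lat -0.002155765584860952
10.25 [-0.29726972 -0.73035074  0.16019399]
```

View pics/end.png

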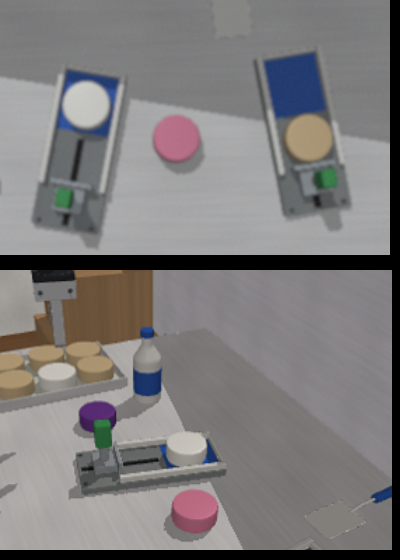

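The picture shows the white cheese on the blue pad at (86,105), 159 mm ahead of the home handle. The handle is back home at (64,197), and the beige cheese has not moved from (308,138).

```bash
python3 -c "
from station import ctrl
print(ctrl.hand_in())"
```

```text
the job is handed in; nothing more can be done
None
```

The white cheese is on the blue pad, its handle went to the end stop and sprang back home by itself, the beige cheese is where it was, and the job was handed in at about 10 s.

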